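Close the blade mould evenly with its four wing nuts

TASK

Close the blade mould: turn its four wing nuts clockwise about half a turn each, in cross order (one, then the one diagonally opposite, then the other two), each until you feel it seat and then about a tenth of a turn tighter, so that the upper half sits evenly on the spacer frame. Leave none slack and do not overtighten, which would crush the parting face, and leave the things lying round the mould where they are.

Things in the scene. Friction and masses are not known exactly. Their poses are not given: they have to be found in the camera images.
- mould: Blade mould, fixed: white lower half 140 x 180 mm on a foot plate 168 x 208 x 12 mm. Origin: centre of the underside; x along the short side, away from the robot, y along the long side, z up. Four 8 mm studs at x = -/+46, y = -/+64 mm, tops 88 mm up. Between the halves a steel spacer frame, the upper half's seat, level, about 40 mm up; frames differ by up to 1 mm either way from run to run.
- upper_half: White upper half, 140 x 180 x 24 mm, on dowels: it moves only up and down and rocks a little. Lifting springs press it up against the nuts (16 N in all at the start, 25 N closed). Origin: centre of its underside, about 44 mm above the table and 4 mm above the spacer frame at the start. A brass port stands 9 mm high amid its top; a lifting peg on either long end.
- nut1: Wing nut, near left corner (mould frame x -46, y +64 mm), diagonal to nut3. Origin: centre of its foot, 68 mm up (+/- 1); x along the wings: 40 mm long, 9 thick, 9 to 31 above the foot. Sinks 12 mm a turn clockwise. Seats after 1.1 to 2.8 rad: stops sinking, lifts a hand that follows the thread, loads up about 90 N per rad of hand turn (0.003 N m felt per N). Good: 0.5 to 0.8 rad past seating.
- nut2: Wing nut, near right corner (mould frame x -46, y -64 mm), diagonal to nut4. Origin: centre of its foot, 68 mm up (+/- 1); x along the wings: 40 mm long, 9 thick, 9 to 31 above the foot. Sinks 12 mm a turn clockwise. Seats after 1.1 to 2.8 rad: stops sinking, lifts a hand that follows the thread, loads up about 90 N per rad of hand turn (0.003 N m felt per N). Good: 0.5 to 0.8 rad past seating.
- nut3: Wing nut, far right corner (mould frame x +46, y -64 mm), diagonal to nut1. Origin: centre of its foot, 68 mm up (+/- 1); x along the wings: 40 mm long, 9 thick, 9 to 31 above the foot. Sinks 12 mm a turn clockwise. Seats after 1.1 to 2.8 rad: stops sinking, lifts a hand that follows the thread, loads up about 90 N per rad of hand turn (0.003 N m felt per N). Good: 0.5 to 0.8 rad past seating.
- nut4: Wing nut, far left corner (mould frame x +46, y +64 mm), diagonal to nut2. Origin: centre of its foot, 68 mm up (+/- 1); x along the wings: 40 mm long, 9 thick, 9 to 31 above the foot. Sinks 12 mm a turn clockwise. Seats after 1.1 to 2.8 rad: stops sinking, lifts a hand that follows the thread, loads up about 90 N per rad of hand turn (0.003 N m felt per N). Good: 0.5 to 0.8 rad past seating.
- caliper: Bystander, leave it alone: caliper, 58 x 150 x 13 mm. Origin: centre of its underside.
- blade_white_b: Bystander, leave it alone: white finished blade, 55 x 150 x 11 mm. Origin: centre of its underside.
- tape_brown: Bystander, leave it alone: roll of brown tape, 68 mm wide, 12 mm high. Origin: centre of its underside.
- cap_screw1: Bystander, leave it alone: M8 cap screw standing on its head, 45 mm high. Origin: centre of its underside.
- cap_screw2: Bystander, leave it alone: M8 cap screw standing on its head, 51 mm high. Origin: centre of its underside.
- blade_white_a: Bystander, leave it alone: white finished blade, 42 x 200 x 14 mm. Origin: centre of its underside.

How it is judged:
By the outcome, as a careful person would: the job done as asked, in the order asked, and still so for the second after the job is handed in, with the robot touching nothing.
It also fails if it takes over 72 s, if anything falls off the work surface, if the arm or the gripper's body presses on something with over 40 N, if the wrist force passes 120 N, or if a joint passes its speed limit or range.

ROBOT

A 6-joint arm with a two-finger parallel gripper is mounted at the origin on a cart in front of the work surface, level with it; the furniture and walls round the work are solid. World frame = base frame: x ahead of the robot, y to its left, z up, the work surface at z = 0. Lengths are in mm, angles in rad, forces in N, time in s.
With the tool pointing down it reaches from about 275 to 750 mm from the base axis. Payload 10.2 kg.
Tool frame: the origin (TCP) lies at the very end of the fingers, on their centre line; the grasp point (between the pads) lies 19 mm behind it; z points along the fingers, y is the line along which they close (so a half turn about z gives the same grasp; the last joint's range is limited). The gripper opens to 88 mm and grips with 3 to 60 N. Pads are 18 mm wide; open, the fingers measure 123 mm over their backs; the gripper's body (75 mm by 187 mm) begins 45 mm behind the grasp point.
Start: joints at [-1.379, 0.313, 1.498, -0, 1.331, -0.223], TCP at [211.567, -480.49, 238.72] pointing down, gripper open.
Joint ranges: [-2.94, 2.94], [-0.97, 2.17], [0.19, 2.56], [-1.23, 4.37], [0.02, 3.11], [-2.88, 2.88]. Speed limits (rad/s): [2.39, 2.39, 3.01, 3.14, 3.14, 3.14].

INTERFACE

Orientations are given as a unit quaternion [w, x, y, z].
In Python, from cell import status, grab_frame, camera_params, job, silhouettes, place_of gives the robot as it stands.
- The arm moves only by the tool drive_tool, never from a script. Its argument "steps" is a list of rows, each a list of 3 entries, a list of its own where there are three numbers: the shift along the tool's x, y, z in m, then the turn, a rotation vector about the tool's x, y, z in rad, then the opening, from 0 (shut) to 1 (fully open). A call has 1 to 8 rows; each row shifts and turns the commanded pose from where the row before left it, along the tool's axes as they then stand; what a row does not reach is not made up. A row lasts 1/12 s, in which the tool goes at most 41.7 mm and 7.16 degrees, less where a joint would pass 70% of its speed; a pose out of reach is approached as far as the arm can. A call with a gripper value outside its range is refused whole. The fingers move at their own pace and stop on an object; "newtons" is the grip in N (left out, the last holds). Time passes only in rows, so rows that do not move let the fingers close. It gives the time, the measured TCP pose, the force, the opening and the grip force at its end, in the units of the state.
- status.read_state(): the state, without advancing time (a new reading comes with each control period).
- grab_frame(name): name is "scene" or "top" or "wrist"; returns the picture (420x560x3 uint8, blue, green, red); there is no depth.
- camera_params(name): a dict with "intrinsics" (3x3 intrinsics, pixels), "R" (3x3) and "t" (3): a world point X has camera coordinates R X + t. Camera axes: x right, y down, z forward; pixel columns grow to the right and rows downward; lengths in mm; the calibration is good to about 2 mm. A picture is of the moment at which its call begins: read the wrist's pose just before it. camera_params takes no time and is no camera call; for the wrist camera it gives the pose at the moment of the call.
- job.finish_job(): hands the job in; it is judged then, once.
Trained networks look in the newest picture that a camera, given by its name, has taken for a name from the list of things; names that differ only in an ending like _2 or _b are one class to them, and where a whole thing is asked for, a point or a joint stands for the part that bears it (a point fixed in the world has none). Each returns a list of dicts, best first, with "p" (0 to 1); they miss things now and then, are a little off and sometimes report something else, mostly with a low value. They report only what shows in the picture. A call takes as long as a camera call.
- silhouettes(camera, target): "mask" (420x560 bool, what is visible of it).
- place_of(camera, target): "position" ([x, y, z] in mm, in the coordinates of the camera as it stood for that picture, good to about 4 mm: a listed point, or the origin of a listed thing).
The state is a dict: "time_s": time; "qpos": joint angles; "joint_vel": joint speeds; "tau": joint torques, N m; "eef_pos": TCP position; "orientation": TCP orientation; "contact_force": force on the tool from outside, world axes, zero at the start; "moment": the same for the moment, N m; "finger_gap": finger opening in mm; "grasp_force": force on a finger pad.
Only numpy, scipy, OpenCV 4.12 (cv2) and the standard library are available. Lean on these libraries where they do the work, as an engineer would, in place of code of your own. Each camera call takes 0.05 s, during which the arm holds its last target. There are 200 camera calls.

## Working session

There is one attempt and no reset: what is moved stays moved. The work goes in short steps, Python scripts to look and compute and a tool call to move; the robot and the scene stay as the last step left them, time stands still between calls to the robot, and variables do not carry over. Pictures are saved under pics/ and viewed, at most 10 in all, crops included, and the job is handed in when it is done.

Besides the shell and the picture viewer there is one more tool, called after "Call:" in YAML: its name, and indented under it one key for each argument. drive_tool: Moves the arm, as the interface text tells. Its arguments: {"type":"object","properties":{"steps":{"type":"array"},"newtons":{"type":"number"}},"required":["steps"]}

```bash
mkdir -p pics; ls; cat > h.py <<'E'
import numpy as np, cv2
from cell import status, grab_frame, camera_params, job, silhouettes, place_of
from scipy.spatial.transform import Rotation as Ro
def w(cam,p):
    c=camera_params(cam); return np.array(c["R"]).T@(np.array(p)-np.array(c["t"]))
E
python3 - <<'E'
from h import *
for cam in ("top","scene"):
    im=grab_frame(cam); cv2.imwrite(f"pics/{cam}0.png",im)
    for n in ("mould","upper_half","nut1","nut2","nut3","nut4"):
        for d in place_of(cam,n)[:4]: print(cam,n,round(d["p"],2),w(cam,d["position"]).round(1))
s=status.read_state();print(s)
c=camera_params("top");print(c)
E
```

```text
pics
top mould 0.89 [535.8  50.8   3.3]
top upper_half 0.74 [534.5  53.2  43.7]
top nut1 0.62 [488.3  -9.   67.2]
top nut1 0.54 [576.3 123.5  71.6]
top nut1 0.53 [587.3  -8.7  64.4]
top nut1 0.5 [ 632.5 -400.    -1.6]
top nut2 0.62 [488.3  -9.   67.2]
top nut2 0.54 [576.3 123.5  71.6]
top nut2 0.53 [587.3  -8.7  64.4]
top nut2 0.5 [ 632.5 -400.    -1.6]
top nut3 0.62 [488.3  -9.   67.2]
top nut3 0.54 [576.3 123.5  71.6]
top nut3 0.53 [587.3  -8.7  64.4]
top nut3 0.5 [ 632.5 -400.    -1.6]
top nut4 0.62 [488.3  -9.   67.2]
top nut4 0.54 [576.3 123.5  71.6]
top nut4 0.53 [587.3  -8.7  64.4]
top nut4 0.5 [ 632.5 -400.    -1.6]
scene mould 0.9 [5.343e+02 5.810e+01 3.000e-01]
scene upper_half 0.87 [535.8  55.9  42.6]
scene nut1 0.62 [577.7 121.2  73.3]
scene nut1 0.52 [487.9 119.5  65.6]
scene nut1 0.49 [584.9  -8.9  64.7]
scene nut1 0.45 [492.   -5.2  65.9]
scene nut2 0.62 [577.7 121.2  73.3]
scene nut2 0.52 [487.9 119.5  65.6]
scene nut2 0.49 [584.9  -8.9  64.7]
scene nut2 0.45 [492.   -5.2  65.9]
scene nut3 0.62 [577.7 121.2  73.3]
scene nut3 0.52 [487.9 119.5  65.6]
scene nut3 0.49 [5
[... 605 characters left out ...]
: array([ 211.57627162, -480.47987597,  238.71869484]), 'orientation': array([-1.89520666e-05,  9.78569351e-01,  2.05917520e-01,  2.01848728e-05]), 'contact_force': array([0.24279408, 0.28589331, 0.68584415]), 'moment': array([ 0.01521236, -0.04495112,  0.02103434]), 'grasp_force': 0.0, 'finger_gap': 88.08461722993253}
{'intrinsics': array([[456.78969698,   0.        , 278.68924408],
       [  0.        , 456.78969698, 203.26143353],
       [  0.        ,   0.        ,   1.        ]]), 'R': array([[ 0.01465642, -0.99978203, -0.01486885],
       [-0.99570395, -0.01323371, -0.09164343],
       [ 0.09142669,  0.01614814, -0.99568087]]), 't': array([ -80.27360908,  587.01037832, 1129.58136197])}
```

```bash
python3 - <<'E'
from h import *
im=cv2.imread("pics/top0.png")
c=camera_params("top")
uv=lambda X:(lambda p:(p[:2]/p[2]))(np.array(c["intrinsics"])@(np.array(c["R"])@np.array(X)+c["t"]))
u,v=uv([535,55,70]).astype(int);print(u,v)
h=60;cr=im[max(0,v-h):v+h,u-h:u+h]
cr=cv2.resize(cr,None,fx=5,fy=5,interpolation=cv2.INTER_CUBIC)
cv2.imwrite("pics/c.png",cr)
E
```

```text
225 222
```

View pics/top0.png

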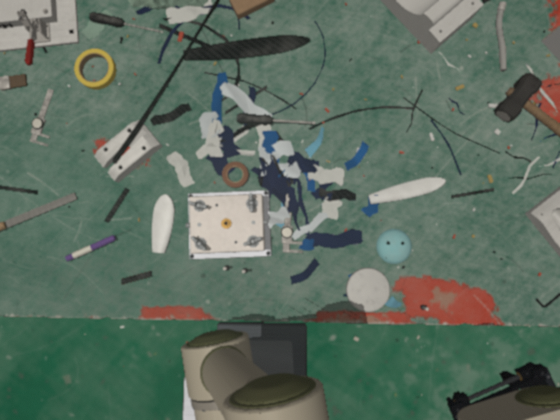

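View pics/c.png

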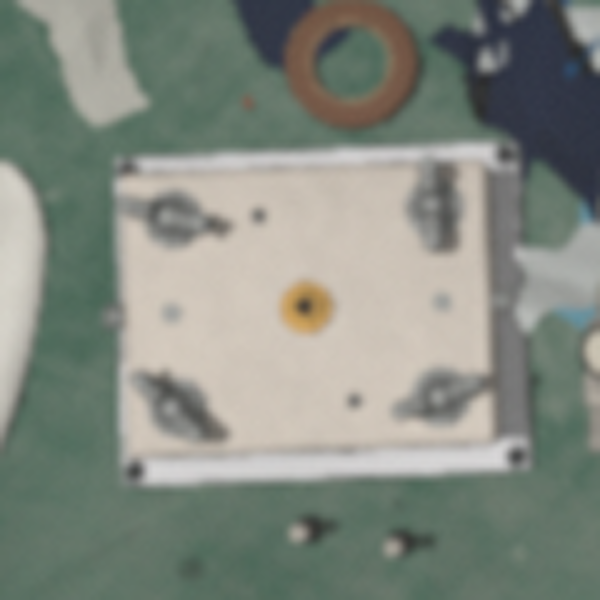

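```bash
python3 - <<'E'
from h import *
c=camera_params("wrist");R=np.array(c["R"]);s=status.read_state()
C=-R.T@np.array(c["t"]);q=s["orientation"];T=Ro.from_quat(q[[1,2,3,0]]).as_matrix()
print("cam in tool",T.T@(C-s["eef_pos"]),"axes in tool\n",(T.T@R.T).round(3));print(c["intrinsics"][0])
E
```

```text
cam in tool [  82.04521862    0.8356568  -145.0382068 ] axes in tool
 [[ 0.    -0.949 -0.315]
 [ 1.     0.     0.   ]
 [-0.    -0.315  0.949]]
[311.32314982   0.         276.39150761]
```

Call:
drive_tool:
  steps:
    - [[0.032,-0.022,-0.006],[0,0,0],1]
    - [[0.032,-0.022,-0.006],[0,0,0],1]
    - [[0.032,-0.022,-0.006],[0,0,0],1]
    - [[0.032,-0.022,-0.006],[0,0,0],1]
    - [[0.032,-0.022,-0.006],[0,0,0],1]
    - [[0.032,-0.022,-0.006],[0,0,0],1]
    - [[0.032,-0.022,-0.006],[0,0,0],1]
    - [[0.032,-0.022,-0.006],[0,0,0],1]

```text
time_s: 1.37
eef_pos: [375.5, -214.5, 287.2]
orientation: [0.0, 0.979, 0.206, 0.0]
contact_force: [0.8, -1.1, -0.4]
finger_gap: 87.7
grasp_force: 0.0
```

Call:
drive_tool:
  steps:
    - [[0.036,-0.0195,0.004],[0,0,0],1]
    - [[0.036,-0.0195,0.004],[0,0,0],1]
    - [[0.036,-0.0195,0.004],[0,0,0],1]
    - [[0.036,-0.0195,0.004],[0,0,0],1]
    - [[0.036,-0.0195,0.004],[0,0,0],1]
    - [[0.036,-0.0195,0.004],[0,0,0],1]
    - [[0.036,-0.0195,0.004],[0,0,0],1]
    - [[0.036,-0.0195,0.004],[0,0,0],1]

```text
time_s: 2.03
eef_pos: [576.5, 44.6, 254.5]
orientation: [0.0, 0.979, 0.206, 0.0]
contact_force: [0.3, -1.2, 0.2]
finger_gap: 88.2
grasp_force: 0.0
```

Call:
drive_tool:
  steps:
    - [[0,0,0.007],[0,0,-0.124],1]
    - [[0,0,0.007],[0,0,-0.124],1]
    - [[0,0,0.007],[0,0,-0.124],1]
    - [[0,0,0.007],[0,0,-0.124],1]
    - [[0,0,0.007],[0,0,-0.124],1]
    - [[0,0,0.007],[0,0,-0.124],1]
    - [[0,0,0.007],[0,0,-0.124],1]
    - [[0,0,0.007],[0,0,-0.124],1]

```text
time_s: 2.7
eef_pos: [575.6, 42.6, 198.3]
orientation: [-0.0, 0.761, 0.649, -0.0]
contact_force: [0.6, 1.1, 0.4]
finger_gap: 88.4
grasp_force: 0.0
```

Call:
drive_tool:
  steps:
    - [[0,0,0],[0,0,-0.124],1]
    - [[0,0,0],[0,0,-0.124],1]
    - [[0,0,0],[0,0,-0.124],1]
    - [[0,0,0],[0,0,-0.124],1]
    - [[0,0,0],[0,0,-0.124],1]
    - [[0,0,0],[0,0,-0.124],1]
    - [[0,0,0],[0,0,-0.124],1]
    - [[0,0,0],[0,0,-0.124],1]

```text
time_s: 3.37
eef_pos: [575.6, 42.6, 198.7]
orientation: [-0.0, 0.36, 0.933, -0.0]
contact_force: [0.0, -0.3, -0.7]
finger_gap: 88.2
grasp_force: 0.0
```

Call:
drive_tool:
  steps:
    - [[0,0,0],[0,0,-0.124],1]
    - [[0,0,0],[0,0,-0.124],1]
    - [[0,0,0],[0,0,-0.124],1]
    - [[0,0,0],[0,0,-0.124],1]
    - [[0,0,0],[0,0,-0.124],1]
    - [[0,0,0],[0,0,-0.124],1]
    - [[0,0,0],[0,0,0],1]
    - [[0,0,0],[0,0,0],1]

```text
time_s: 4.03
eef_pos: [575.6, 42.6, 198.7]
orientation: [-0.0, 0.001, 1.0, 0.0]
contact_force: [0.1, 0.3, 0.5]
finger_gap: 88.0
grasp_force: 0.0
```

```bash
python3 - <<'E'
from h import *
s=status.read_state();print(s["eef_pos"],s["qpos"],s["contact_force"],s["moment"])
im=grab_frame("wrist"); cv2.imwrite("pics/w0.png",im)
for n in ("mould","upper_half","nut1"):
    for d in place_of("wrist",n)[:4]: print(n,round(d["p"],2),w("wrist",d["position"]).round(1))
c=camera_params("wrist");R=np.array(c["R"]);K=np.array(c["intrinsics"]);C=-R.T@np.array(c["t"])
for i,d in enumerate(silhouettes("wrist","nut1")[:5]):
    v,u=np.nonzero(d["mask"])
    r=np.linalg.inv(K)@np.array([u,v,np.ones(len(u))]);r=R.T@r
    P=(C[:,None]+r*(95-C[2])/r[2])[:2].T
    m=P.mean(0);S=np.cov((P-m).T);e,V=np.linalg.eigh(S);print(round(d["p"],2),len(u),u.mean().round(),v.mean().round(),m.round(1),np.sqrt(e).round(1),"ang",np.arctan2(V[1,1],V[0,1])%np.pi)
E
```

```text
[575.63888316  42.6136844  198.70042482] [-1.28995862e-01  4.59072425e-01  1.39401740e+00  3.73986741e-05
  1.28855230e+00 -1.69727466e+00] [0.09784597 0.30368482 0.4687617 ] [ 0.04497772 -0.14954859  0.01224118]
upper_half 0.6 [538.6  53.8  43.7]
nut1 0.85 [490.8 -12.2  69.5]
nut1 0.74 [580.8  -3.3  64.4]
nut1 0.58 [485.6 115.5  67. ]
0.75 926 367.0 202.0 [571.2 117.5] [ 5.3 12.8] ang 1.1848083144624943
0.68 917 223.0 212.0 [579.7  -3.6] [ 5.4 12.7] ang 3.1062846718528765
0.58 1141 209.0 103.0 [492.6  -9.4] [ 5.3 11.8] ang 1.9284633990501625
0.56 1232 368.0 93.0 [485.5 110.8] [ 5.5 11.9] ang 0.8924862908251779
```

View pics/w0.png

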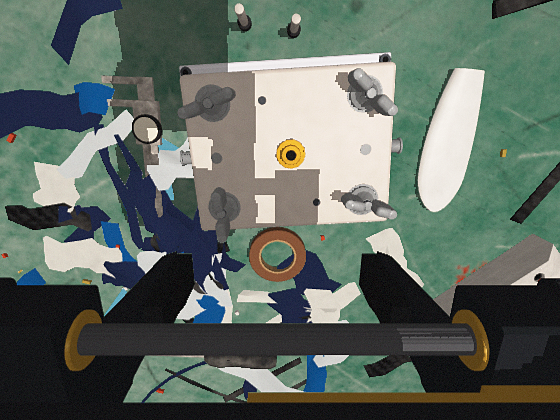

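```bash
cat >> h.py <<'E'
from scipy.optimize import minimize
def proj(c,X):
    p=(c["K"]@(c["R"]@X.T+c["t"][:,None])); return (p[:2]/p[2]).T
def cam(n):
    c=camera_params(n); return dict(K=np.array(c["intrinsics"]),R=np.array(c["R"]),t=np.array(c["t"]))
th=np.linspace(0,2*np.pi,24,endpoint=False)
def cyl(r,a,b): return np.array([[r*np.cos(t),r*np.sin(t),z] for t in th for z in (a,b)])
def box(x0,x1,z0,z1,y=4.5): return np.array([[a,b,z] for a in (x0,x1) for b in (-y,y) for z in (z0,z1)])
def render(c,x,y,psi,zf=68,S=4,rf=10):
    m=np.zeros((420*S//1,560*S),np.uint8)
    R=Ro.from_euler("z",psi).as_matrix()
    for P in (cyl(rf,0,9),cyl(4,9,20),box(-20,20,9,31) ):
        uv=proj(c,P@R.T+[x,y,zf]); cv2.fillConvexPoly(m,cv2.convexHull(np.round((uv+.5)*S).astype(np.int32)),255)
    return m.reshape(420,S,560,S).mean((1,3))/255
def fit(c,mask,x0,zf=68):
    f=lambda p:np.abs(render(c,*p,zf=zf)-mask).sum()/mask.sum()
    best=min((minimize(f,[x0[0],x0[1],x0[2]+d],method="Nelder-Mead",options=dict(initial_simplex=[[x0[0]+a,x0[1]+b,x0[2]+d+g] for a,b,g in((0,0,0),(4,0,0),(0,4,0),(0,0,.3))],maxiter=70)) for d in (-.25,.25)),key=lambda r:r.fun)
    return best.x,best.fun
E
python3 - <<'E'
from h import *
c=cam("wrist");P=[]
for d,x0 in zip(silhouettes("wrist","nut1")[:4],([575,117,1.2],[580,-6,3.1],[490,-9,1.9],[486,115,.9])):
    x,f=fit(c,d["mask"],x0);print(x.round(2),round(f,2));P.append(x[:2])
N={"4":P[0],"3":P[1],"2":P[2],"1":P[3]}
M={"1":(-46,64),"2":(-46,-64),"3":(46,-64),"4":(46,64)}
A=np.array([M[k] for k in N]);B=np.array([N[k] for k in N])
cen=B.mean(0);z=((B-cen)@[1,1j]*np.conj(A@[1,1j])).sum();yaw=np.angle(z);print(cen,yaw)
F=A@Ro.from_euler("z",yaw).as_matrix()[:2,:2].T+cen
for k,a,b in zip(N,F,B): print(k,a.round(1),(b-a).round(1))
E
```

```text
[574.66 119.85   1.3 ] 0.23
[583.17  -6.45   3.22] 0.23
[491.91 -11.45   1.97] 0.29
[484.21 113.39   0.82] 0.25
[533.48917336  53.83400989] 0.06396282009437128
4 [575.3 120.6] [-0.6 -0.8]
3 [583.5  -7.1] [-0.3  0.6]
2 [491.7 -13. ] [0.2 1.5]
1 [483.5 114.8] [ 0.7 -1.4]
```

Call:
drive_tool:
  steps:
    - [[0.023,0.018,0.0197],[0,0,0],1]
    - [[0.023,0.018,0.0197],[0,0,0],1]
    - [[0.023,0.018,0.0197],[0,0,0],1]
    - [[0.023,0.018,0.0197],[0,0,0],1]

```text
time_s: 4.67
eef_pos: [482.4, 115.1, 119.2]
orientation: [0.0, 0.0, 1.0, 0.0]
contact_force: [0.6, 0.4, -0.5]
finger_gap: 88.4
grasp_force: 0.0
```

Call:
drive_tool:
  steps:
    - [[0,0,0],[0,0,-0.117],1]
    - [[0,0,0],[0,0,-0.117],1]
    - [[0,0,0],[0,0,-0.117],1]
    - [[0,0,0],[0,0,-0.117],1]
    - [[0,0,0],[0,0,-0.117],1]
    - [[0,0,0],[0,0,-0.117],1]
    - [[0,0,0],[0,0,-0.117],1]
    - [[0,0,0],[0,0,0],1]

```text
time_s: 5.33
eef_pos: [483.6, 114.5, 120.0]
orientation: [0.0, -0.4, 0.916, -0.0]
contact_force: [0.0, 0.4, -0.4]
finger_gap: 88.6
grasp_force: 0.0
```

```bash
cat >> h.py <<'E'
def look(x0,name):
    s=status.read_state();q=s["orientation"];T=Ro.from_quat(q[[1,2,3,0]]).as_matrix()
    yaw=np.arctan2(T[1,0],T[0,0]);print("tcp",s["eef_pos"].round(1),"yaw",round(yaw%(2*np.pi),3),"q",s["qpos"].round(2),"F",s["contact_force"].round(1),"M",s["moment"].round(3))
    im=grab_frame("wrist");c=cam("wrist")
    u0=proj(c,np.array([[x0[0],x0[1],85.]]))[0]
    ds=silhouettes("wrist","nut1")
    d=min(ds,key=lambda d:np.hypot(*(np.argwhere(d["mask"]).mean(0)[::-1]-u0)))
    x,f=fit(c,d["mask"],x0);print("p",round(d["p"],2),"fit",x.round(2),round(f,2),"delta tool",(T.T@[x[0]-s["eef_pos"][0],x[1]-s["eef_pos"][1],0]).round(1))
    r=render(c,*x)>.5
    for mk,col in((r,(0,0,255)),(d["mask"],(0,255,0))):
        cs,_=cv2.findContours(mk.astype(np.uint8),cv2.RETR_EXTERNAL,cv2.CHAIN_APPROX_NONE);cv2.drawContours(im,cs,-1,col,1)
    cv2.imwrite(f"pics/{name}.png",cv2.resize(im[120:360,120:440],None,fx=2.5,fy=2.5,interpolation=cv2.INTER_NEAREST))
E
python3 - <<'E'
from h import *
look([483.5,114.8,.82],"n1")
E
```

```text
tcp [483.6 114.5 120. ] yaw 3.965 q [-0.    0.38  1.74 -0.    1.02 -2.4 ] F [ 0.   0.4 -0.4] M [ 0.094 -0.064 -0.014]
p 0.78 fit [484.69 115.31   0.82] 0.23 delta tool [-1.3 -0.2  0. ]
```

View pics/n1.png

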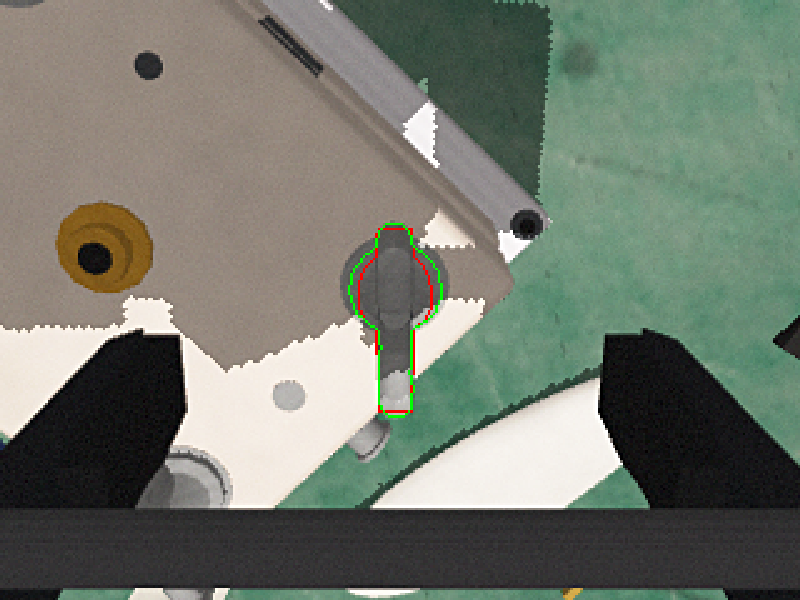

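Call:
drive_tool:
  steps:
    - [[-0.0008,-0.0001,0.02],[0,0,0],0.6]
    - [[0,0,0.02],[0,0,0],0.3]
    - [[0,0,0],[0,0,0],0.1]
    - [[0,0,0],[0,0,0],0]
    - [[0,0,0],[0,0,0],0]
    - [[0,0,0],[0,0,0],0]
    - [[0,0,0],[0,0,0],0]
    - [[0,0,0],[0,0,0],0]
  newtons: 45

```text
time_s: 6.1
eef_pos: [484.5, 115.0, 80.6]
orientation: [0.001, -0.399, 0.917, -0.0]
contact_force: [0.2, -0.0, 0.1]
finger_gap: 37.0
grasp_force: 0.0
```

```bash
cat >> h.py <<'E'
def st():
    s=status.read_state();q=s["orientation"];T=Ro.from_quat(q[[1,2,3,0]]).as_matrix()
    print(round(s["time_s"],2),"tcp",s["eef_pos"].round(2),"yaw",round(np.arctan2(T[1,0],T[0,0])%(2*np.pi),3),"F",s["contact_force"].round(1),"M",s["moment"].round(3),"tau6",round(s["tau"][5],3),"gap",round(s["finger_gap"],1),round(s["grasp_force"],1),"q6",s["qpos"][5].round(2))
E
python3 -c "from h import *;st()"
```

```text
6.1 tcp [484.47 115.01  80.57] yaw 3.961 F [ 0.2 -0.   0.1] M [ 0.119 -0.064 -0.002] tau6 0.008 gap 37.0 0.0 q6 -2.39
```

Call:
drive_tool:
  steps:
    - [[0,0,0],[0,0,0],0]
    - [[0,0,0],[0,0,0],0]
    - [[0,0,0],[0,0,0],0]
    - [[0,0,0],[0,0,0],0]
    - [[0,0,0],[0,0,0],0]
    - [[0,0,0],[0,0,0],0]
    - [[0,0,0],[0,0,0],0]

```text
time_s: 6.68
eef_pos: [483.8, 115.3, 79.9]
orientation: [-0.0, -0.399, 0.917, 0.0]
contact_force: [-3.2, 4.0, 2.9]
finger_gap: 8.1
grasp_force: 45.0
```

```bash
python3 -c "from h import *;st()"
```

```text
6.68 tcp [483.84 115.32  79.9 ] yaw 3.962 F [-3.2  4.   2.9] M [0.712 0.4   0.067] tau6 0.02 gap 8.1 45.0 q6 -2.39
```

Call:
drive_tool:
  steps:
    - [[0,0,0.0002],[0,0,0.1],0]
    - [[0,0,0.0002],[0,0,0.1],0]
    - [[0,0,0.0002],[0,0,0.1],0]
    - [[0,0,0.0002],[0,0,0.1],0]
    - [[0,0,0.0002],[0,0,0.1],0]

```text
time_s: 7.1
eef_pos: [483.6, 115.7, 79.0]
orientation: [-0.001, -0.157, 0.988, 0.001]
contact_force: [-5.4, 6.5, 4.9]
finger_gap: 8.3
grasp_force: 45.0
```

```bash
python3 -c "from h import *;st()"
```

```text
7.1 tcp [483.56 115.67  78.97] yaw 3.457 F [-5.4  6.5  4.9] M [1.309 0.738 0.036] tau6 -1.501 gap 8.3 45.0 q6 -1.89
```

Call:
drive_tool:
  steps:
    - [[0.0002,0.0004,0.0002],[0,0,0.1],0]
    - [[0,0,0.0002],[0,0,0.1],0]
    - [[0,0,0.0002],[0,0,0.1],0]
    - [[0,0,0.0002],[0,0,0.1],0]
    - [[0,0,0.0002],[0,0,0.1],0]
    - [[0,0,0],[0,0,0],0]

```text
time_s: 7.6
eef_pos: [483.5, 116.2, 78.1]
orientation: [-0.0, 0.092, 0.996, 0.001]
contact_force: [-3.7, 8.2, 5.9]
finger_gap: 8.3
grasp_force: 45.0
```

```bash
python3 -c "from h import *;st()"
```

```text
7.6 tcp [483.5  116.24  78.14] yaw 2.956 F [-3.7  8.2  5.9] M [ 1.344  0.5   -0.056] tau6 1.314 gap 8.3 45.0 q6 -1.39
```

Call:
drive_tool:
  steps:
    - [[0,0,0.0002],[0,0,0.1],0]
    - [[0,0,0.0002],[0,0,0.1],0]
    - [[0,0,0],[0,0,0],0]

```text
time_s: 7.85
eef_pos: [483.6, 116.4, 77.8]
orientation: [-0.0, 0.191, 0.982, 0.001]
contact_force: [-4.0, 9.3, 5.4]
finger_gap: 8.4
grasp_force: 45.0
```

```bash
python3 -c "from h import *;st()"
```

```text
7.85 tcp [483.57 116.4   77.78] yaw 2.756 F [-4.   9.3  5.4] M [1.529 0.47  0.041] tau6 1.305 gap 8.4 45.0 q6 -1.19
```

Call:
drive_tool:
  steps:
    - [[0.0005,0.0006,0.0002],[0,0,0.1],0]
    - [[0,0,0.0002],[0,0,0.1],0]
    - [[0,0,0],[0,0,0],0]

```text
time_s: 8.1
eef_pos: [483.6, 116.7, 77.4]
orientation: [0.0, 0.288, 0.958, 0.001]
contact_force: [-3.1, 6.3, 4.7]
finger_gap: 8.7
grasp_force: 45.0
```

```bash
python3 -c "from h import *;st()"
```

```text
8.1 tcp [483.63 116.71  77.43] yaw 2.557 F [-3.1  6.3  4.7] M [1.054 0.359 0.004] tau6 1.307 gap 8.7 45.0 q6 -0.99
```

Call:
drive_tool:
  steps:
    - [[0,0,0.0002],[0,0,0.1],0]
    - [[0,0,0.0002],[0,0,0.1],0]
    - [[0,0,0],[0,0,0],0]

```text
time_s: 8.35
eef_pos: [483.7, 116.9, 77.1]
orientation: [0.0, 0.383, 0.924, 0.001]
contact_force: [-2.8, 7.2, 4.7]
finger_gap: 8.2
grasp_force: 45.0
```

```bash
python3 -c "from h import *;st()"
```

```text
8.35 tcp [483.71 116.87  77.06] yaw 2.356 F [-2.8  7.2  4.7] M [1.165 0.183 0.028] tau6 1.306 gap 8.2 45.0 q6 -0.79
```

Call:
drive_tool:
  steps:
    - [[0,0,0.0002],[0,0,0.1],0]
    - [[0,0,0.0002],[0,0,0.1],0]
    - [[0,0,0],[0,0,0],0]

```text
time_s: 8.6
eef_pos: [483.9, 116.9, 76.7]
orientation: [0.0, 0.473, 0.881, 0.001]
contact_force: [-2.3, 8.2, 3.8]
finger_gap: 7.9
grasp_force: 45.0
```

```bash
python3 -c "from h import *;st()"
```

```text
8.6 tcp [483.89 116.95  76.7 ] yaw 2.156 F [-2.3  8.2  3.8] M [1.339 0.12  0.021] tau6 1.307 gap 7.9 45.0 q6 -0.59
```

Call:
drive_tool:
  steps:
    - [[0,0,0.0002],[0,0,0.1],0]
    - [[0,0,0.0002],[0,0,0.1],0]
    - [[0,0,0],[0,0,0],0]

```text
time_s: 8.85
eef_pos: [484.1, 117.0, 76.5]
orientation: [0.0, 0.559, 0.829, 0.001]
contact_force: [-1.5, 8.9, 4.9]
finger_gap: 8.0
grasp_force: 45.0
```

```bash
python3 -c "from h import *;st()"
```

```text
8.85 tcp [484.09 117.04  76.48] yaw 1.956 F [-1.5  8.9  4.9] M [1.444 0.09  0.068] tau6 1.338 gap 8.0 45.0 q6 -0.39
```

Call:
drive_tool:
  steps:
    - [[0,0,0.0002],[0,0,0.1],0]
    - [[0,0,0.0002],[0,0,0.1],0]
    - [[0,0,0],[0,0,0],0]

```text
time_s: 9.1
eef_pos: [484.3, 117.1, 76.3]
orientation: [0.0, 0.639, 0.77, 0.001]
contact_force: [-2.1, 9.8, 7.0]
finger_gap: 8.8
grasp_force: 45.0
```

```bash
python3 -c "from h import *;st()"
```

```text
9.1 tcp [484.25 117.11  76.33] yaw 1.756 F [-2.1  9.8  7. ] M [1.532 0.111 0.095] tau6 1.384 gap 8.8 45.0 q6 -0.19
```

Call:
drive_tool:
  steps:
    - [[0,0,0.0002],[0,0,0.1],0]
    - [[0,0,0.0002],[0,0,0.1],0]
    - [[0,0,0],[0,0,0],0]

```text
time_s: 9.35
eef_pos: [484.5, 117.1, 76.2]
orientation: [0.0, 0.712, 0.702, 0.002]
contact_force: [-1.3, 9.5, 8.5]
finger_gap: 8.7
grasp_force: 45.0
```

```bash
python3 -c "from h import *;st()"
```

```text
9.35 tcp [484.47 117.15  76.2 ] yaw 1.557 F [-1.3  9.5  8.5] M [1.53  0.171 0.118] tau6 1.425 gap 8.7 45.0 q6 0.01
```

Call:
drive_tool:
  steps:
    - [[0,0,0],[0,0,0.075],0]
    - [[0,0,0],[0,0,0.075],0]
    - [[0,0,0],[0,0,0],0]

```text
time_s: 9.6
eef_pos: [484.6, 117.1, 76.2]
orientation: [0.0, 0.762, 0.647, 0.002]
contact_force: [-0.6, 9.7, 8.5]
finger_gap: 8.3
grasp_force: 45.0
```

```bash
python3 -c "from h import *;st()"
```

```text
9.6 tcp [484.58 117.15  76.2 ] yaw 1.408 F [-0.6  9.7  8.5] M [1.513 0.038 0.169] tau6 1.15 gap 8.3 45.0 q6 0.16
```

Call:
drive_tool:
  steps:
    - [[0,0,0],[0,0,0],0.5]
    - [[0,0,0],[0,0,0],1]
    - [[0,0,-0.008],[0,0,0],1]
    - [[0,0,-0.036],[0,0,0],1]
    - [[-0.0266,0.0295,0],[0,0,0],1]
    - [[-0.0266,0.0295,0],[0,0,0],1]
    - [[-0.0266,0.0295,0],[0,0,0],1]
    - [[-0.0266,0.0295,0],[0,0,0],1]

```text
time_s: 10.27
eef_pos: [584.2, -9.6, 119.9]
orientation: [0.0, 0.761, 0.649, 0.0]
contact_force: [-0.4, 0.1, 0.5]
finger_gap: 59.6
grasp_force: 0.0
```

Call:
drive_tool:
  steps:
    - [[0,0,0],[0,0,-0.121],1]
    - [[0,0,0],[0,0,-0.121],1]
    - [[0,0,0],[0,0,-0.121],1]
    - [[0,0,0],[0,0,-0.121],1]
    - [[0,0,0],[0,0,-0.121],1]
    - [[0,0,0],[0,0,-0.121],1]
    - [[0,0,0],[0,0,-0.121],1]
    - [[0,0,0],[0,0,-0.121],1]

```text
time_s: 10.93
eef_pos: [583.3, -8.1, 119.5]
orientation: [0.0, 0.369, 0.929, -0.0]
contact_force: [0.6, -0.4, 0.6]
finger_gap: 88.0
grasp_force: 0.0
```

Call:
drive_tool:
  steps:
    - [[0,0,0],[0,0,-0.121],1]
    - [[0,0,0],[0,0,-0.121],1]
    - [[0,0,0],[0,0,-0.121],1]
    - [[0,0,0],[0,0,-0.121],1]
    - [[0,0,0],[0,0,-0.121],1]
    - [[0,0,0],[0,0,-0.121],1]
    - [[0,0,0],[0,0,-0.121],1]
    - [[0,0,0],[0,0,0],1]

```text
time_s: 11.6
eef_pos: [583.3, -8.1, 119.5]
orientation: [0.0, -0.045, 0.999, -0.0]
contact_force: [-0.2, 0.4, -0.7]
finger_gap: 87.9
grasp_force: 0.0
```

```bash
sed -i 's/rf=10/rf=13.5/' h.py; python3 - <<'E'
from h import *
st();look([583.5,-7,.08],"n3")
E
```

```text
11.6 tcp [583.31  -8.06 119.51] yaw 3.231 F [-0.2  0.4 -0.7] M [ 0.067 -0.181  0.   ] tau6 -1.74 gap 87.9 0.0 q6 -1.87
tcp [583.3  -8.1 119.5] yaw 3.231 q [-0.21  0.55  1.47 -0.    1.12 -1.87] F [-0.2  0.4 -0.7] M [ 0.067 -0.181  0.   ]
p 0.6 fit [ 5.8318e+02 -7.0100e+00  6.0000e-02] 0.2 delta tool [ 0.   1.1 -0. ]
```

View pics/n3.png

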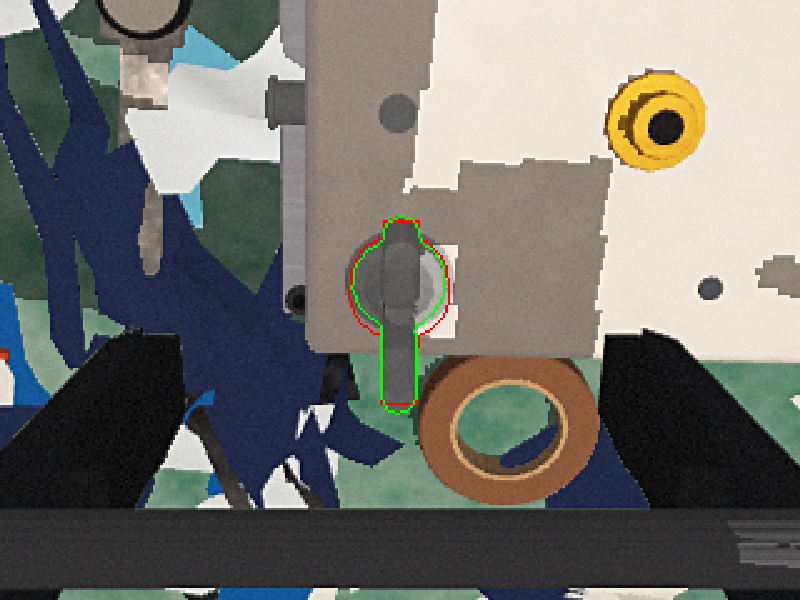

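Call:
drive_tool:
  steps:
    - [[-0.0005,0.0016,0.02],[0,0,0.03],0.6]
    - [[0,0,0.02],[0,0,0],0]
    - [[0,0,0],[0,0,0],0]
    - [[0,0,0],[0,0,0],0]
    - [[0,0,0],[0,0,0],0]
    - [[0,0,0],[0,0,0],0]
    - [[0,0,0],[0,0,0],0]
    - [[0,0,0],[0,0,0],0]

```text
time_s: 12.37
eef_pos: [583.9, -6.1, 79.9]
orientation: [0.001, -0.027, 1.0, -0.0]
contact_force: [-0.7, -0.2, -0.3]
finger_gap: 37.3
grasp_force: 0.0
```

Call:
drive_tool:
  steps:
    - [[0,0,0],[0,0,0],0]
    - [[0,0,0],[0,0,0],0]
    - [[0,0,0],[0,0,0],0]
    - [[0,0,0],[0,0,0],0]
    - [[0,0,0],[0,0,0],0]

```text
time_s: 12.78
eef_pos: [583.6, -6.2, 79.2]
orientation: [-0.0, -0.028, 1.0, -0.0]
contact_force: [0.1, -0.9, 0.3]
finger_gap: 8.5
grasp_force: 45.0
```

```bash
python3 -c "from h import *;st()"
```

```text
12.78 tcp [583.65  -6.23  79.16] yaw 3.197 F [ 0.1 -0.9  0.3] M [-0.133 -0.06   0.065] tau6 0.05 gap 8.5 45.0 q6 -1.84
```

Call:
drive_tool:
  steps:
    - [[0,0,0.0002],[0,0,0.1],0]
    - [[0,0,0.0002],[0,0,0.1],0]
    - [[0,0,0.0002],[0,0,0.1],0]
    - [[0,0,0.0002],[0,0,0.1],0]
    - [[0,0,0.0002],[0,0,0.1],0]
    - [[0,0,0],[0,0,0],0]

```text
time_s: 13.28
eef_pos: [583.7, -6.3, 78.2]
orientation: [0.0, 0.222, 0.975, -0.0]
contact_force: [-0.4, -1.5, 0.4]
finger_gap: 8.3
grasp_force: 45.0
```

```bash
python3 -c "from h import *;st()"
```

```text
13.28 tcp [583.65  -6.26  78.19] yaw 2.693 F [-0.4 -1.5  0.4] M [-0.246 -0.096  0.03 ] tau6 1.39 gap 8.3 45.0 q6 -1.33
```

Call:
drive_tool:
  steps:
    - [[0,0,0.0002],[0,0,0.1],0]
    - [[0,0,0.0002],[0,0,0.1],0]
    - [[0,0,0.0002],[0,0,0.1],0]
    - [[0,0,0.0002],[0,0,0.1],0]
    - [[0,0,0],[0,0,0],0]

```text
time_s: 13.7
eef_pos: [583.7, -6.3, 77.5]
orientation: [0.0, 0.41, 0.912, -0.0]
contact_force: [-0.6, -1.6, 1.4]
finger_gap: 8.0
grasp_force: 45.0
```

```bash
python3 -c "from h import *;st()"
```

```text
13.7 tcp [583.68  -6.27  77.47] yaw 2.296 F [-0.6 -1.6  1.4] M [-0.342 -0.002  0.027] tau6 1.4 gap 8.0 45.0 q6 -0.94
```

Call:
drive_tool:
  steps:
    - [[0,0,0.0002],[0,0,0.1],0]
    - [[0,0,0.0002],[0,0,0.1],0]
    - [[0,0,0],[0,0,0],0]

```text
time_s: 13.95
eef_pos: [583.7, -6.3, 77.1]
orientation: [0.0, 0.498, 0.867, -0.0]
contact_force: [-1.4, -1.9, 2.4]
finger_gap: 8.5
grasp_force: 45.0
```

```bash
python3 -c "from h import *;st()"
```

```text
13.95 tcp [583.68  -6.29  77.09] yaw 2.098 F [-1.4 -1.9  2.4] M [-0.45   0.061 -0.024] tau6 1.392 gap 8.5 45.0 q6 -0.74
```

Call:
drive_tool:
  steps:
    - [[0,0,0.0002],[0,0,0.1],0]
    - [[0,0,0.0002],[0,0,0.1],0]
    - [[0,0,0],[0,0,0],0]

```text
time_s: 14.2
eef_pos: [583.6, -6.3, 76.7]
orientation: [0.0, 0.582, 0.813, -0.0]
contact_force: [-1.5, -3.2, 2.5]
finger_gap: 8.4
grasp_force: 45.0
```

```bash
python3 -c "from h import *;st()"
```

```text
14.2 tcp [583.64  -6.27  76.68] yaw 1.9 F [-1.5 -3.2  2.5] M [-0.532  0.155 -0.07 ] tau6 1.399 gap 8.4 45.0 q6 -0.54
```

Call:
drive_tool:
  steps:
    - [[0,0,0.0002],[0,0,0.1],0]
    - [[0,0,0.0002],[0,0,0.1],0]
    - [[0,0,0],[0,0,0],0]

```text
time_s: 14.45
eef_pos: [583.7, -6.3, 76.3]
orientation: [0.0, 0.66, 0.751, -0.0]
contact_force: [-1.8, -3.9, 4.8]
finger_gap: 8.6
grasp_force: 45.0
```

```bash
python3 -c "from h import *;st()"
```

```text
14.45 tcp [583.66  -6.29  76.32] yaw 1.7 F [-1.8 -3.9  4.8] M [-0.631  0.183  0.047] tau6 1.402 gap 8.6 45.0 q6 -0.34
```

Call:
drive_tool:
  steps:
    - [[0,0,0.0002],[0,0,0.1],0]
    - [[0,0,0.0002],[0,0,0.1],0]
    - [[0,0,0],[0,0,0],0]

```text
time_s: 14.7
eef_pos: [583.7, -6.3, 75.9]
orientation: [0.0, 0.731, 0.682, -0.0]
contact_force: [-2.6, -4.4, 4.7]
finger_gap: 8.3
grasp_force: 45.0
```

```bash
python3 -c "from h import *;st()"
```

```text
14.7 tcp [583.65  -6.29  75.93] yaw 1.501 F [-2.6 -4.4  4.7] M [-0.649  0.311 -0.006] tau6 1.409 gap 8.3 45.0 q6 -0.14
```

Call:
drive_tool:
  steps:
    - [[0,0,0.0002],[0,0,0.1],0]
    - [[0,0,0.0002],[0,0,0.1],0]
    - [[0,0,0],[0,0,0],0]

```text
time_s: 14.95
eef_pos: [583.6, -6.3, 75.6]
orientation: [0.0, 0.796, 0.606, -0.0]
contact_force: [-2.3, -3.7, 4.8]
finger_gap: 8.1
grasp_force: 45.0
```

```bash
python3 -c "from h import *;st()"
```

```text
14.95 tcp [583.64  -6.29  75.57] yaw 1.301 F [-2.3 -3.7  4.8] M [-0.722  0.352 -0.014] tau6 1.318 gap 8.1 45.0 q6 0.06
```

Call:
drive_tool:
  steps:
    - [[0,0,0.0002],[0,0,0.1],0]
    - [[0,0,0.0002],[0,0,0.1],0]
    - [[0,0,0],[0,0,0],0]

```text
time_s: 15.2
eef_pos: [583.6, -6.3, 75.2]
orientation: [0.0, 0.852, 0.523, -0.0]
contact_force: [-2.8, -4.3, 5.0]
finger_gap: 8.5
grasp_force: 45.0
```

```bash
python3 -c "from h import *;st()"
```

```text
15.2 tcp [583.64  -6.34  75.23] yaw 1.101 F [-2.8 -4.3  5. ] M [-0.677  0.487 -0.001] tau6 1.326 gap 8.5 45.0 q6 0.26
```

Call:
drive_tool:
  steps:
    - [[0,0,0.0002],[0,0,0.1],0]
    - [[0,0,0.0002],[0,0,0.1],0]
    - [[0,0,0],[0,0,0],0]

```text
time_s: 15.45
eef_pos: [583.6, -6.3, 75.1]
orientation: [0.0, 0.9, 0.436, -0.0]
contact_force: [-3.4, -2.7, 8.1]
finger_gap: 8.5
grasp_force: 45.0
```

```bash
python3 -c "from h import *;st()"
```

```text
15.45 tcp [583.63  -6.31  75.11] yaw 0.902 F [-3.4 -2.7  8.1] M [-0.661  0.636  0.098] tau6 1.412 gap 8.5 45.0 q6 0.46
```

Call:
drive_tool:
  steps:
    - [[0,0,0.0002],[0,0,0.1],0]
    - [[0,0,0.0002],[0,0,0.1],0]
    - [[0,0,0],[0,0,0],0]

```text
time_s: 15.7
eef_pos: [583.7, -6.3, 75.1]
orientation: [0.0, 0.939, 0.344, -0.0]
contact_force: [-4.8, -4.2, 11.1]
finger_gap: 7.7
grasp_force: 45.0
```

```bash
python3 -c "from h import *;st()"
```

```text
15.7 tcp [583.68  -6.34  75.06] yaw 0.702 F [-4.8 -4.2 11.1] M [-0.617  0.948  0.133] tau6 1.468 gap 7.7 45.0 q6 0.66
```

Call:
drive_tool:
  steps:
    - [[0,0,0.0002],[0,0,0.1],0]
    - [[0,0,0.0002],[0,0,0.1],0]
    - [[0,0,0],[0,0,0],0]

```text
time_s: 15.95
eef_pos: [583.7, -6.3, 75.0]
orientation: [0.0, 0.969, 0.248, 0.0]
contact_force: [-6.5, -3.9, 13.8]
finger_gap: 8.5
grasp_force: 45.0
```

```bash
python3 -c "from h import *;st()"
```

```text
15.95 tcp [583.7   -6.33  74.99] yaw 0.502 F [-6.5 -3.9 13.8] M [-0.585  1.141  0.185] tau6 1.535 gap 8.5 45.0 q6 0.86
```

Call:
drive_tool:
  steps:
    - [[0,0,0],[0,0,0.04],0]
    - [[0,0,0],[0,0,0],0]

```text
time_s: 16.12
eef_pos: [583.7, -6.3, 75.0]
orientation: [0.0, 0.973, 0.231, 0.0]
contact_force: [-6.9, -3.2, 12.4]
finger_gap: 8.1
grasp_force: 45.0
```

```bash
python3 -c "from h import *;st()"
```

```text
16.12 tcp [583.71  -6.33  75.01] yaw 0.465 F [-6.9 -3.2 12.4] M [-0.573  1.151  0.299] tau6 0.815 gap 8.1 45.0 q6 0.89
```

Call:
drive_tool:
  steps:
    - [[0,0,0],[0,0,0],0.5]
    - [[0,0,0],[0,0,0],1]
    - [[0,0,-0.008],[0,0,0],1]
    - [[0,0,-0.037],[0,0,0],1]
    - [[-0.0282,-0.0121,0],[0,0,0],1]
    - [[-0.0282,-0.0121,0],[0,0,0],1]
    - [[-0.0282,-0.0121,0],[0,0,0],1]
    - [[0,0,0],[0,0,-0.124],1]

```text
time_s: 16.78
eef_pos: [487.1, -9.9, 118.3]
orientation: [-0.001, 0.958, 0.288, -0.002]
contact_force: [-0.5, 0.3, -0.0]
finger_gap: 59.7
grasp_force: 0.0
```

Call:
drive_tool:
  steps:
    - [[0,0,0],[0,0,-0.124],1]
    - [[0,0,0],[0,0,-0.124],1]
    - [[0,0,0],[0,0,-0.124],1]
    - [[0,0,0],[0,0,-0.124],1]
    - [[0,0,0],[0,0,-0.124],1]
    - [[0,0,0],[0,0,-0.124],1]
    - [[0,0,0],[0,0,-0.124],1]
    - [[0,0,0],[0,0,-0.124],1]

```text
time_s: 17.45
eef_pos: [491.8, -10.5, 119.0]
orientation: [-0.0, 0.703, 0.711, 0.0]
contact_force: [0.6, -0.1, 0.2]
finger_gap: 88.3
grasp_force: 0.0
```

Call:
drive_tool:
  steps:
    - [[0,0,0],[0,0,-0.124],1]
    - [[0,0,0],[0,0,-0.124],1]
    - [[0,0,0],[0,0,-0.124],1]
    - [[0,0,0],[0,0,0],1]

```text
time_s: 17.78
eef_pos: [491.8, -10.6, 118.9]
orientation: [-0.0, 0.56, 0.828, 0.0]
contact_force: [-0.0, -0.7, -0.8]
finger_gap: 88.2
grasp_force: 0.0
```

```bash
python3 - <<'E'
from h import *
st();look([491.8,-11.6,1.95],"n2")
E
```

```text
17.78 tcp [491.76 -10.56 118.93] yaw 1.953 F [-0.  -0.7 -0.8] M [-0.021 -0.114 -0.007] tau6 -1.786 gap 88.2 0.0 q6 -0.64
tcp [491.8 -10.6 118.9] yaw 1.953 q [-0.26  0.38  1.75  0.    1.01 -0.64] F [-0.  -0.7 -0.8] M [-0.021 -0.114 -0.007]
p 0.96 fit [491.85 -11.46   1.95] 0.23 delta tool [-0.9 -0.3 -0. ]
```

View pics/n2.png

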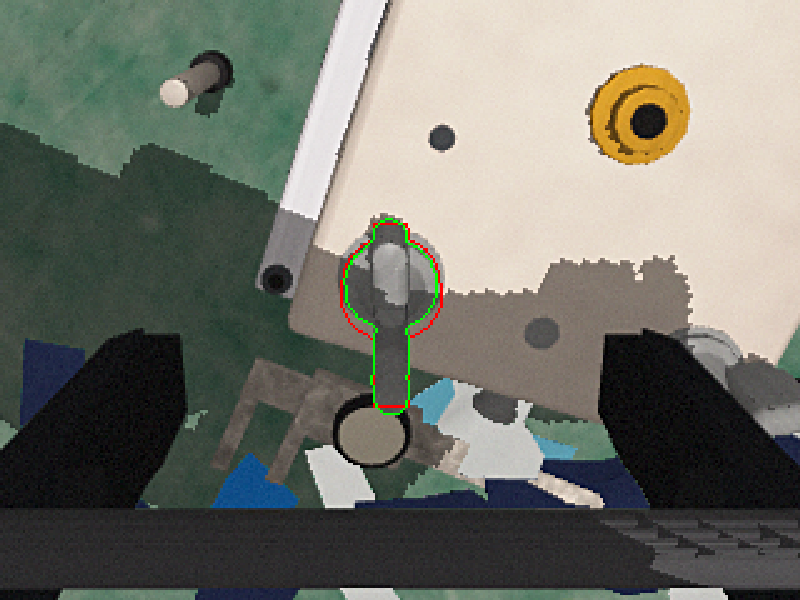

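Call:
drive_tool:
  steps:
    - [[-0.001,0,0.02],[0,0,0],0.6]
    - [[0,0,0.0195],[0,0,0],0]
    - [[0,0,0],[0,0,0],0]
    - [[0,0,0],[0,0,0],0]
    - [[0,0,0],[0,0,0],0]
    - [[0,0,0],[0,0,0],0]
    - [[0,0,0],[0,0,0],0]
    - [[0,0,0],[0,0,0],0]

```text
time_s: 18.55
eef_pos: [492.3, -11.8, 79.9]
orientation: [0.001, 0.563, 0.826, 0.0]
contact_force: [-0.6, 0.7, -0.5]
finger_gap: 37.0
grasp_force: 0.0
```

Call:
drive_tool:
  steps:
    - [[0,0,0],[0,0,0],0]
    - [[0,0,0],[0,0,0],0]
    - [[0,0,0],[0,0,0],0]
    - [[0,0,0],[0,0,0],0]
    - [[0,0,0],[0,0,0],0]

```text
time_s: 18.97
eef_pos: [491.9, -11.8, 79.2]
orientation: [-0.0, 0.563, 0.826, -0.0]
contact_force: [-1.8, -0.7, 1.0]
finger_gap: 8.1
grasp_force: 45.0
```

```bash
python3 -c "from h import *;st()"
```

```text
18.97 tcp [491.91 -11.78  79.22] yaw 1.945 F [-1.8 -0.7  1. ] M [-0.06   0.108 -0.032] tau6 0.021 gap 8.1 45.0 q6 -0.64
```

Call:
drive_tool:
  steps:
    - [[0,0,0.0002],[0,0,0.1],0]
    - [[0,0,0.0002],[0,0,0.1],0]
    - [[0,0,0.0002],[0,0,0.1],0]
    - [[0,0,0.0002],[0,0,0.1],0]
    - [[0,0,0.0002],[0,0,0.1],0]
    - [[0,0,0],[0,0,0],0]

```text
time_s: 19.47
eef_pos: [491.8, -11.8, 78.2]
orientation: [-0.0, 0.751, 0.66, -0.0]
contact_force: [-2.6, -1.2, 2.2]
finger_gap: 8.1
grasp_force: 45.0
```

```bash
python3 -c "from h import *;st()"
```

```text
19.47 tcp [491.78 -11.79  78.19] yaw 1.441 F [-2.6 -1.2  2.2] M [-0.251  0.381 -0.026] tau6 1.348 gap 8.1 45.0 q6 -0.13
```

Call:
drive_tool:
  steps:
    - [[0,0,0.0002],[0,0,0.1],0]
    - [[0,0,0.0002],[0,0,0.1],0]
    - [[0,0,0.0002],[0,0,0.1],0]
    - [[0,0,0.0002],[0,0,0.1],0]
    - [[0,0,0],[0,0,0],0]

```text
time_s: 19.88
eef_pos: [491.7, -11.8, 77.4]
orientation: [-0.0, 0.867, 0.499, -0.0]
contact_force: [-3.0, -1.0, 2.8]
finger_gap: 7.9
grasp_force: 45.0
```

```bash
python3 -c "from h import *;st()"
```

```text
19.88 tcp [491.71 -11.76  77.39] yaw 1.044 F [-3.  -1.   2.8] M [-0.269  0.521 -0.006] tau6 1.354 gap 7.9 45.0 q6 0.26
```

Call:
drive_tool:
  steps:
    - [[0,0,0.0002],[0,0,0.1],0]
    - [[0,0,0.0002],[0,0,0.1],0]
    - [[0,0,0],[0,0,0],0]

```text
time_s: 20.13
eef_pos: [491.7, -11.7, 77.0]
orientation: [-0.0, 0.912, 0.411, -0.0]
contact_force: [-4.2, -1.1, 2.3]
finger_gap: 8.1
grasp_force: 45.0
```

```bash
python3 -c "from h import *;st()"
```

```text
20.13 tcp [491.69 -11.73  77.  ] yaw 0.846 F [-4.2 -1.1  2.3] M [-0.237  0.688 -0.064] tau6 1.342 gap 8.1 45.0 q6 0.46
```

Call:
drive_tool:
  steps:
    - [[0,0,0.0002],[0,0,0.1],0]
    - [[0,0,0.0002],[0,0,0.1],0]
    - [[0,0,0],[0,0,0],0]

```text
time_s: 20.38
eef_pos: [491.7, -11.7, 76.6]
orientation: [-0.0, 0.948, 0.318, -0.001]
contact_force: [-4.1, -1.8, 4.4]
finger_gap: 8.4
grasp_force: 45.0
```

```bash
python3 -c "from h import *;st()"
```

```text
20.38 tcp [491.66 -11.68  76.61] yaw 0.647 F [-4.1 -1.8  4.4] M [-0.211  0.788 -0.043] tau6 1.259 gap 8.4 45.0 q6 0.66
```

Call:
drive_tool:
  steps:
    - [[0,0,0.0002],[0,0,0.1],0]
    - [[0,0,0.0002],[0,0,0.1],0]
    - [[0,0,0],[0,0,0],0]

```text
time_s: 20.63
eef_pos: [491.6, -11.6, 76.4]
orientation: [-0.0, 0.975, 0.222, -0.001]
contact_force: [-5.6, -0.2, 6.3]
finger_gap: 8.5
grasp_force: 45.0
```

```bash
python3 -c "from h import *;st()"
```

```text
20.63 tcp [491.63 -11.64  76.35] yaw 0.447 F [-5.6 -0.2  6.3] M [-0.168  0.972 -0.034] tau6 1.299 gap 8.5 45.0 q6 0.86
```

Call:
drive_tool:
  steps:
    - [[0,0,0.0002],[0,0,0.1],0]
    - [[0,0,0.0002],[0,0,0.1],0]
    - [[0,0,0],[0,0,0],0]

```text
time_s: 20.88
eef_pos: [491.7, -11.6, 76.3]
orientation: [-0.0, 0.992, 0.124, -0.001]
contact_force: [-7.5, 0.2, 9.2]
finger_gap: 8.1
grasp_force: 45.0
```

```bash
python3 -c "from h import *;st()"
```

```text
20.88 tcp [491.67 -11.62  76.29] yaw 0.248 F [-7.5  0.2  9.2] M [-0.011  1.217  0.055] tau6 1.38 gap 8.1 45.0 q6 1.06
```

Call:
drive_tool:
  steps:
    - [[0,0,0.0002],[0,0,0.1],0]
    - [[0,0,0.0002],[0,0,0.1],0]
    - [[0,0,0],[0,0,0],0]

```text
time_s: 21.13
eef_pos: [491.7, -11.6, 76.2]
orientation: [0.0, 1.0, 0.024, -0.0]
contact_force: [-8.3, -0.3, 13.6]
finger_gap: 8.1
grasp_force: 45.0
```

```bash
python3 -c "from h import *;st()"
```

```text
21.13 tcp [491.69 -11.57  76.22] yaw 0.048 F [-8.3 -0.3 13.6] M [0.099 1.507 0.146] tau6 1.443 gap 8.1 45.0 q6 1.26
```

Call:
drive_tool:
  steps:
    - [[0,0,0],[0,0,0.075],0]
    - [[0,0,0],[0,0,0.075],0]
    - [[0,0,0],[0,0,0],0]

```text
time_s: 21.38
eef_pos: [491.7, -11.6, 76.2]
orientation: [0.0, 0.999, -0.05, -0.0]
contact_force: [-8.9, 0.6, 14.1]
finger_gap: 8.5
grasp_force: 45.0
```

```bash
python3 -c "from h import *;st()"
```

```text
21.38 tcp [491.67 -11.56  76.19] yaw 6.182 F [-8.9  0.6 14.1] M [0.085 1.524 0.223] tau6 1.169 gap 8.5 45.0 q6 1.41
```

Call:
drive_tool:
  steps:
    - [[0,0,0],[0,0,0],0.5]
    - [[0,0,0],[0,0,0],1]
    - [[0,0,-0.008],[0,0,0],1]
    - [[0,0,-0.036],[0,0,0],1]
    - [[0.0177,-0.0352,0],[0,0,0],1]
    - [[0.0177,-0.0352,0],[0,0,0],1]
    - [[0.0177,-0.0352,0],[0,0,0],1]
    - [[0.0177,-0.0352,0],[0,0,0],1]

```text
time_s: 22.05
eef_pos: [578.3, 122.6, 120.3]
orientation: [-0.0, 0.999, -0.051, 0.001]
contact_force: [0.5, -1.0, -0.1]
finger_gap: 59.4
grasp_force: 0.0
```

Call:
drive_tool:
  steps:
    - [[0,0,0],[0,0,-0.117],1]
    - [[0,0,0],[0,0,-0.117],1]
    - [[0,0,0],[0,0,-0.117],1]
    - [[0,0,0],[0,0,-0.117],1]
    - [[0,0,0],[0,0,-0.117],1]
    - [[0,0,0],[0,0,-0.117],1]
    - [[0,0,0],[0,0,-0.117],1]
    - [[0,0,0],[0,0,-0.117],1]

```text
time_s: 22.72
eef_pos: [577.5, 121.0, 119.9]
orientation: [0.0, 0.913, 0.408, 0.0]
contact_force: [-0.8, -0.8, 0.2]
finger_gap: 88.1
grasp_force: 0.0
```

Call:
drive_tool:
  steps:
    - [[0,0,0],[0,0,-0.117],1]
    - [[0,0,0],[0,0,-0.117],1]
    - [[0,0,0],[0,0,-0.117],1]
    - [[0,0,0],[0,0,-0.117],1]
    - [[0,0,0],[0,0,0],1]

```text
time_s: 23.13
eef_pos: [577.5, 121.0, 119.8]
orientation: [0.0, 0.794, 0.607, 0.0]
contact_force: [0.3, 0.2, 0.0]
finger_gap: 88.1
grasp_force: 0.0
```

```bash
python3 - <<'E'
from h import *
look([576.4,121.4,1.3],"n4")
E
```

```text
tcp [577.5 121.  119.8] yaw 1.306 q [0.01 0.57 1.44 0.   1.13 0.27] F [0.3 0.2 0. ] M [-0.021 -0.039 -0.028]
p 0.66 fit [576.74 120.85   1.32] 0.26 delta tool [-0.3 -0.7 -0. ]
```

View pics/n4.png

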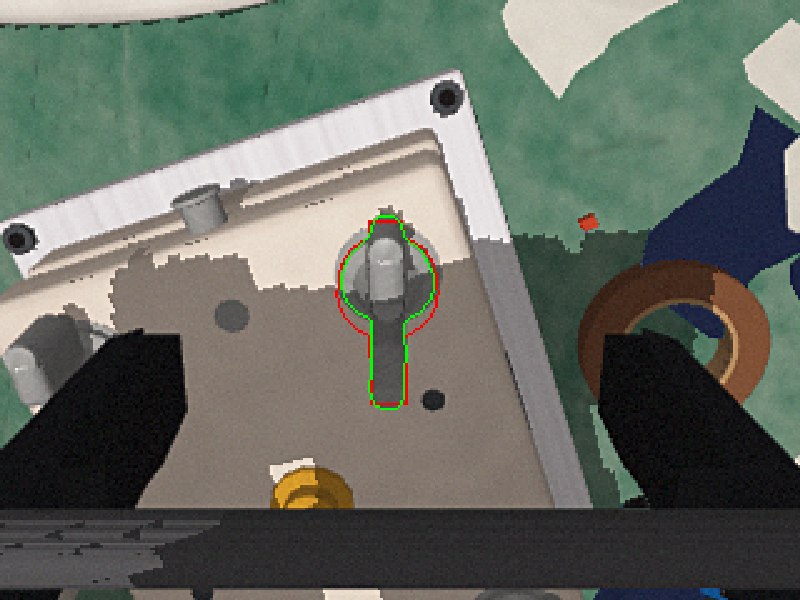

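Call:
drive_tool:
  steps:
    - [[0,-0.0007,0.02],[0,0,-0.01],0.6]
    - [[0,0,0.0203],[0,0,0],0]
    - [[0,0,0],[0,0,0],0]
    - [[0,0,0],[0,0,0],0]
    - [[0,0,0],[0,0,0],0]
    - [[0,0,0],[0,0,0],0]
    - [[0,0,0],[0,0,0],0]
    - [[0,0,0],[0,0,0],0]

```text
time_s: 23.9
eef_pos: [576.9, 121.1, 79.9]
orientation: [0.0, 0.793, 0.609, 0.001]
contact_force: [0.3, 0.8, -0.6]
finger_gap: 36.7
grasp_force: 0.0
```

Call:
drive_tool:
  steps:
    - [[0,0,0],[0,0,0],0]
    - [[0,0,0],[0,0,0],0]
    - [[0,0,0],[0,0,0],0]
    - [[0,0,0],[0,0,0],0]
    - [[0,0,0],[0,0,0],0]

```text
time_s: 24.32
eef_pos: [576.4, 121.1, 79.1]
orientation: [-0.0, 0.793, 0.609, -0.0]
contact_force: [-1.0, 0.8, 0.2]
finger_gap: 8.3
grasp_force: 45.0
```

```bash
python3 -c "from h import *;st()"
```

```text
24.32 tcp [576.39 121.13  79.14] yaw 1.309 F [-1.   0.8  0.2] M [0.024 0.181 0.04 ] tau6 0.021 gap 8.3 45.0 q6 0.27
```

Call:
drive_tool:
  steps:
    - [[0,0,0.0002],[0,0,0.1],0]
    - [[0,0,0.0002],[0,0,0.1],0]
    - [[0,0,0.0002],[0,0,0.1],0]
    - [[0,0,0.0002],[0,0,0.1],0]
    - [[0,0,0.0002],[0,0,0.1],0]
    - [[0,0,0],[0,0,0],0]

```text
time_s: 24.82
eef_pos: [576.3, 121.2, 78.1]
orientation: [-0.0, 0.92, 0.392, -0.0]
contact_force: [-2.5, 1.6, 2.1]
finger_gap: 7.9
grasp_force: 45.0
```

```bash
python3 -c "from h import *;st()"
```

```text
24.82 tcp [576.25 121.18  78.1 ] yaw 0.805 F [-2.5  1.6  2.1] M [ 0.054  0.39  -0.046] tau6 1.348 gap 7.9 45.0 q6 0.77
```

Call:
drive_tool:
  steps:
    - [[0,0,0.0002],[0,0,0.1],0]
    - [[0,0,0.0002],[0,0,0.1],0]
    - [[0,0,0.0002],[0,0,0.1],0]
    - [[0,0,0.0002],[0,0,0.1],0]
    - [[0,0,0],[0,0,0],0]

```text
time_s: 25.23
eef_pos: [576.2, 121.3, 77.3]
orientation: [-0.0, 0.979, 0.203, -0.0]
contact_force: [-4.4, 1.1, 3.3]
finger_gap: 8.1
grasp_force: 45.0
```

```bash
python3 -c "from h import *;st()"
```

```text
25.23 tcp [576.22 121.26  77.31] yaw 0.408 F [-4.4  1.1  3.3] M [ 0.214  0.561 -0.031] tau6 1.354 gap 8.1 45.0 q6 1.17
```

Call:
drive_tool:
  steps:
    - [[0,0,0.0002],[0,0,0.1],0]
    - [[0,0,0.0002],[0,0,0.1],0]
    - [[0,0,0],[0,0,0],0]

```text
time_s: 25.48
eef_pos: [576.2, 121.3, 76.9]
orientation: [-0.0, 0.994, 0.105, -0.0]
contact_force: [-4.5, 1.9, 3.0]
finger_gap: 7.9
grasp_force: 45.0
```

```bash
python3 -c "from h import *;st()"
```

```text
25.48 tcp [576.21 121.3   76.91] yaw 0.21 F [-4.5  1.9  3. ] M [0.285 0.72  0.032] tau6 1.343 gap 7.9 45.0 q6 1.37
```

Call:
drive_tool:
  steps:
    - [[0,0,0.0002],[0,0,0.1],0]
    - [[0,0,0.0002],[0,0,0.1],0]
    - [[0,0,0],[0,0,0],0]

```text
time_s: 25.73
eef_pos: [576.2, 121.3, 76.5]
orientation: [-0.0, 1.0, 0.006, -0.001]
contact_force: [-4.9, 2.7, 3.2]
finger_gap: 8.3
grasp_force: 45.0
```

```bash
python3 -c "from h import *;st()"
```

```text
25.73 tcp [576.2  121.32  76.51] yaw 0.012 F [-4.9  2.7  3.2] M [ 0.381  0.833 -0.049] tau6 1.331 gap 8.3 45.0 q6 1.57
```

Call:
drive_tool:
  steps:
    - [[0,0,0.0002],[0,0,0.1],0]
    - [[0,0,0.0002],[0,0,0.1],0]
    - [[0,0,0],[0,0,0],0]

```text
time_s: 25.98
eef_pos: [576.2, 121.4, 76.1]
orientation: [-0.0, 0.996, -0.094, -0.001]
contact_force: [-5.4, 2.7, 3.8]
finger_gap: 8.3
grasp_force: 45.0
```

```bash
python3 -c "from h import *;st()"
```

```text
25.98 tcp [576.21 121.38  76.13] yaw 6.095 F [-5.4  2.7  3.8] M [ 0.465  0.802 -0.085] tau6 1.248 gap 8.3 45.0 q6 1.77
```

Call:
drive_tool:
  steps:
    - [[0,0,0.0002],[0,0,0.1],0]
    - [[0,0,0.0002],[0,0,0.1],0]
    - [[0,0,0],[0,0,0],0]

```text
time_s: 26.23
eef_pos: [576.2, 121.4, 75.8]
orientation: [-0.0, 0.981, -0.193, -0.0]
contact_force: [-5.5, 2.4, 4.3]
finger_gap: 8.3
grasp_force: 45.0
```

```bash
python3 -c "from h import *;st()"
```

```text
26.23 tcp [576.24 121.45  75.85] yaw 5.895 F [-5.5  2.4  4.3] M [ 0.521  0.771 -0.009] tau6 1.265 gap 8.3 45.0 q6 1.97
```

Call:
drive_tool:
  steps:
    - [[0,0,0.0002],[0,0,0.1],0]
    - [[0,0,0.0002],[0,0,0.1],0]
    - [[0,0,0],[0,0,0],0]

```text
time_s: 26.48
eef_pos: [576.3, 121.5, 75.7]
orientation: [-0.0, 0.957, -0.29, -0.0]
contact_force: [-5.7, 3.3, 7.5]
finger_gap: 8.1
grasp_force: 45.0
```

```bash
python3 -c "from h import *;st()"
```

```text
26.48 tcp [576.25 121.48  75.74] yaw 5.696 F [-5.7  3.3  7.5] M [0.604 0.948 0.068] tau6 1.351 gap 8.1 45.0 q6 2.17
```

Call:
drive_tool:
  steps:
    - [[0,0,0.0002],[0,0,0.1],0]
    - [[0,0,0.0002],[0,0,0.1],0]
    - [[0,0,0],[0,0,0],0]

```text
time_s: 26.73
eef_pos: [576.3, 121.5, 75.7]
orientation: [-0.0, 0.923, -0.384, -0.0]
contact_force: [-6.7, 3.5, 9.5]
finger_gap: 8.2
grasp_force: 45.0
```

```bash
python3 -c "from h import *;st()"
```

```text
26.73 tcp [576.33 121.54  75.68] yaw 5.496 F [-6.7  3.5  9.5] M [0.501 1.211 0.077] tau6 1.414 gap 8.2 45.0 q6 2.37
```

Call:
drive_tool:
  steps:
    - [[0,0,0],[0,0,0.1],0]
    - [[0,0,0],[0,0,0.1],0]
    - [[0,0,0],[0,0,0],0]

```text
time_s: 26.98
eef_pos: [576.3, 121.6, 75.7]
orientation: [-0.0, 0.881, -0.474, -0.0]
contact_force: [-7.4, 2.5, 9.2]
finger_gap: 8.4
grasp_force: 45.0
```

```bash
python3 -c "from h import *;st()"
```

```text
26.98 tcp [576.34 121.58  75.66] yaw 5.296 F [-7.4  2.5  9.2] M [0.647 1.06  0.15 ] tau6 1.46 gap 8.4 45.0 q6 2.57
```

Call:
drive_tool:
  steps:
    - [[0,0,0],[0,0,0],0.5]
    - [[0,0,0],[0,0,0],1]
    - [[0,0,-0.008],[0,0,0],1]
    - [[0,0,-0.036],[0,0,0],1]
    - [[0,0,-0.036],[0,0,0],1]
    - [[0,0,0],[0,0,0],1]

```text
time_s: 27.48
eef_pos: [579.6, 121.0, 162.2]
orientation: [-0.003, 0.88, -0.474, 0.005]
contact_force: [-0.2, -0.7, 1.3]
finger_gap: 46.0
grasp_force: 0.0
```

Call:
drive_tool:
  steps:
    - [[-0.005,0.0248,-0.0127],[0,0,0],1]
    - [[-0.005,0.0248,-0.0127],[0,0,0],1]
    - [[-0.005,0.0248,-0.0127],[0,0,0],1]
    - [[0,0,0],[0,0,0],1]
    - [[0,0,0],[0,0,0],1]

```text
time_s: 27.9
eef_pos: [506.4, 92.5, 194.2]
orientation: [-0.001, 0.88, -0.475, 0.001]
contact_force: [0.4, -0.3, -0.0]
finger_gap: 79.4
grasp_force: 0.0
```

```bash
python3 - <<'E'
from h import *
st();im=grab_frame("wrist");c=cam("wrist");ds=silhouettes("wrist","nut1")
for k,x0 in {1:(484.4,116.2,1.408),3:(583.7,-6.3,.465),2:(491.7,-11.6,3.04),4:(576.3,121.5,2.154)}.items():
    u0=proj(c,np.array([[x0[0],x0[1],80.]]))[0]
    d=min(ds,key=lambda d:np.hypot(*(np.argwhere(d["mask"]).mean(0)[::-1]-u0)))
    x,f=fit(c,d["mask"],x0,zf=64.2);print(k,x0,x.round(2),round(f,2),u0.round(),np.argwhere(d["mask"]).mean(0)[::-1].round())
    cv2.polylines(im,[proj(c,np.array([[x[0]+s*20*np.cos(x[2]),x[1]+s*20*np.sin(x[2]),95] for s in(-1,1)])).astype(int)],False,(0,0,255),1)
cv2.imwrite("pics/end.png",im)
E
```

```text
27.9 tcp [506.39  92.52 194.18] yaw 5.293 F [ 0.4 -0.3 -0. ] M [ 0.169 -0.002  0.031] tau6 -0.074 gap 79.4 0.0 q6 2.51
1 (484.4, 116.2, 1.408) [485.47 114.87   1.49] 0.32 [283. 239.] [282. 236.]
3 (583.7, -6.3, 0.465) [ 5.8423e+02 -6.3600e+00  5.8000e-01] 0.25 [263.  46.] [263.  47.]
2 (491.7, -11.6, 3.04) [493.1  -11.63   3.11] 0.26 [365. 111.] [363. 111.]
4 (576.3, 121.5, 2.154) [577.   119.59   2.18] 0.34 [190. 190.] [192. 187.]
```

View pics/end.png

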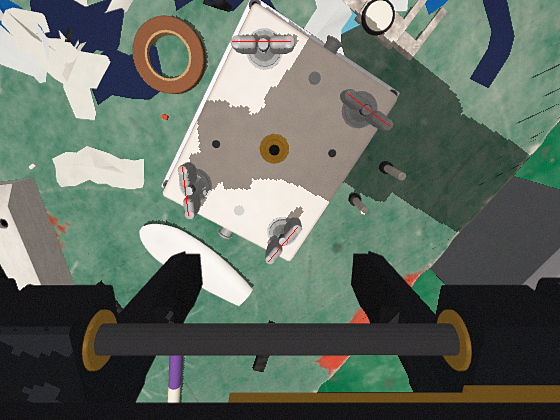

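Call:
drive_tool:
  steps:
    - [[0.0312,-0.0026,0.0185],[0,0,0],1]
    - [[0.0312,-0.0026,0.0185],[0,0,0],1]
    - [[0.0312,-0.0026,0.0185],[0,0,0],1]
    - [[0.0312,-0.0026,0.0185],[0,0,0],1]
    - [[0,0,0],[0,0,-0.121],1]
    - [[0,0,0],[0,0,-0.121],1]
    - [[0,0,0],[0,0,-0.121],1]
    - [[0,0,0],[0,0,-0.121],1]

```text
time_s: 28.67
eef_pos: [583.7, -5.8, 117.6]
orientation: [0.0, 0.969, -0.248, -0.001]
contact_force: [-0.3, -0.4, 0.2]
finger_gap: 88.0
grasp_force: 0.0
```

Call:
drive_tool:
  steps:
    - [[0,0,0],[0,0,-0.121],1]
    - [[0,0,0],[0,0,-0.121],1]
    - [[0,0,0],[0,0,-0.121],1]
    - [[0,0,0],[0,0,-0.121],1]
    - [[0,0,0],[0,0,-0.121],1]
    - [[0,0,0],[0,0,-0.121],1]
    - [[0,0,0],[0,0,-0.121],1]
    - [[0,0,0],[0,0,-0.121],1]

```text
time_s: 29.33
eef_pos: [583.7, -5.7, 117.9]
orientation: [-0.0, 0.973, 0.232, -0.0]
contact_force: [-0.7, -0.3, 0.3]
finger_gap: 88.1
grasp_force: 0.0
```

```bash
sed -i 's/x,f=fit(c,d\["mask"\],x0);/x,f=fit(c,d["mask"],x0,zf=ZF);/;s/r=render(c,\*x)>/r=render(c,*x,zf=ZF)>/;s/^def look/ZF=64.2\ndef look/' h.py; python3 - <<'E'
from h import *
look([583.7,-6.3,.5],"n3b")
E
```

```text
tcp [583.7  -5.7 117.9] yaw 0.468 q [-0.21  0.56  1.47  0.    1.12  0.89] F [-0.7 -0.3  0.3] M [-0.016  0.022 -0.027]
p 0.97 fit [ 5.8449e+02 -6.9900e+00  5.7000e-01] 0.24 delta tool [ 0.1  1.5 -0. ]
```

View pics/n3b.png

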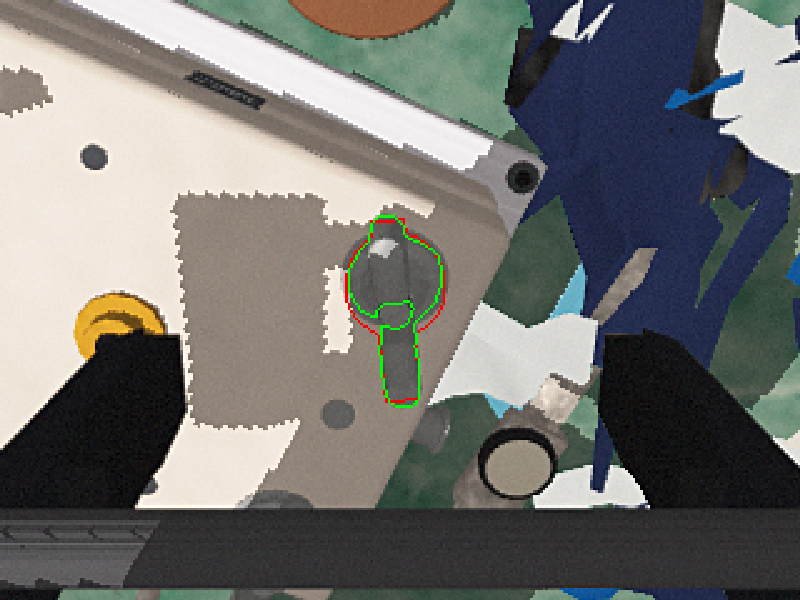

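Call:
drive_tool:
  steps:
    - [[0,0,0],[0,0,-0.097],1]
    - [[-0.0003,0.0005,0.021],[0,0,0],0.6]
    - [[0,0,0.0213],[0,0,0],0]
    - [[0,0,0],[0,0,0],0]
    - [[0,0,0],[0,0,0],0]
    - [[0,0,0],[0,0,0],0]
    - [[0,0,0],[0,0,0],0]
    - [[0,0,0],[0,0,0],0]
  newtons: 50

```text
time_s: 30.1
eef_pos: [583.7, -6.5, 77.8]
orientation: [0.0, 0.961, 0.275, 0.001]
contact_force: [0.3, 1.1, 0.5]
finger_gap: 43.4
grasp_force: 0.0
```

Call:
drive_tool:
  steps:
    - [[0,0,0],[0,0,0],0]
    - [[0,0,0],[0,0,0],0]
    - [[0,0,0],[0,0,0],0]
    - [[0,0,0],[0,0,0],0]
    - [[0,0,0],[0,0,0],0]
    - [[0,0,0],[0,0,0],0]

```text
time_s: 30.6
eef_pos: [583.2, -6.6, 76.8]
orientation: [0.0, 0.961, 0.275, 0.0]
contact_force: [-0.2, -0.1, 0.7]
finger_gap: 8.6
grasp_force: 50.0
```

```bash
python3 -c "from h import *;st()"
```

```text
30.6 tcp [583.24  -6.56  76.76] yaw 0.558 F [-0.2 -0.1  0.7] M [-0.075 -0.048  0.035] tau6 0.069 gap 8.6 50.0 q6 0.8
```

Call:
drive_tool:
  steps:
    - [[0,0,0],[0,0,0.08],0]
    - [[0,0,0],[0,0,0.08],0]
    - [[0,0,0],[0,0,0],0]

```text
time_s: 30.85
eef_pos: [583.2, -6.5, 76.8]
orientation: [0.0, 0.981, 0.196, -0.0]
contact_force: [-0.2, -0.8, 0.2]
finger_gap: 8.6
grasp_force: 50.0
```

```bash
python3 -c "from h import *;st()"
```

```text
30.85 tcp [583.19  -6.54  76.77] yaw 0.395 F [-0.2 -0.8  0.2] M [-0.132  0.035  0.188] tau6 1.314 gap 8.6 50.0 q6 0.96
```

Call:
drive_tool:
  steps:
    - [[0,0,0],[0,0,0],0.5]
    - [[0,0,0],[0,0,0],1]
    - [[0,0,-0.008],[0,0,0],1]
    - [[0,0,-0.035],[0,0,0],1]
    - [[0,0,0],[0,0,0],1]
    - [[0,0,0],[0,0,0],1]
    - [[0,0,0],[0,0,0],1]

```text
time_s: 31.43
eef_pos: [583.0, -6.4, 119.7]
orientation: [-0.0, 0.98, 0.198, -0.0]
contact_force: [-0.2, -0.4, -0.9]
finger_gap: 52.9
grasp_force: 0.0
```

```bash
python3 - <<'E'
from h import *
look([583.7,-6.3,.5],"n3c")
E
```

```text
tcp [583.   -6.4 119.7] yaw 0.398 q [-0.21  0.55  1.47  0.    1.12  0.96] F [-0.2 -0.4 -0.9] M [-0.038  0.005 -0.013]
p 0.84 fit [ 5.8457e+02 -6.9700e+00  4.6000e-01] 0.3 delta tool [ 1.2  1.2 -0. ]
```

Call:
drive_tool:
  steps:
    - [[0,0,-0.04],[0,0,0],1]
    - [[0,0,-0.04],[0,0,0],1]
    - [[0,0,0],[0,0,0],1]
    - [[0,0,0],[0,0,0],1]

```text
time_s: 31.87
eef_pos: [583.7, -6.5, 200.9]
orientation: [0.001, 0.98, 0.198, 0.001]
contact_force: [-0.2, -0.7, -1.0]
finger_gap: 86.9
grasp_force: 0.0
```

```bash
python3 -c "from h import *;st();print(job.finish_job())"
```

```text
31.87 tcp [583.72  -6.54 200.87] yaw 0.398 F [-0.2 -0.7 -1. ] M [ 0.01   0.052 -0.018] tau6 0.001 gap 86.9 0.0 q6 0.96
the job is handed in; nothing more can be done
None
```

I seated and tightened the nuts in the order 1, 3, 2, 4, each an estimated 0.57–0.63 rad past seating, gave nut 3 a final 0.1 rad nudge after nut 4, and handed the job in at 31.9 s with the arm clear; no verdict came back.

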